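# Pin the hold-down bar of a power-supply test cradle

## Robot

A 7-joint arm with a two-finger parallel gripper is mounted at the origin on the work surface. World frame = base frame: x ahead of the robot, y to its left, z up, the work surface at z = 0. Lengths are in m, angles in rad, forces in N, time in s.
With the tool pointing down it reaches from about 0.4 to 0.925 m from the base axis. Payload 4.1 kg.
Tool frame: the origin (TCP) lies at the very end of the fingers, on their centre line; the grasp point (between the pads) lies 19 mm behind it (env.grip_point_offset is the distance from the TCP to the grasp point, in m); z points along the fingers, y is the line along which they close (so a half turn about z gives the same grasp; the last joint's range is limited). The gripper opens to 85 mm and grips with 20 to 120 N. Pads are 22 mm wide; open, the fingers measure 114 mm over their backs; the gripper's body (76 mm by 85 mm) begins 54 mm behind the grasp point. The pads swing forward as they close: fully open they stand 13 mm farther back than shut.
Start: joints at [-1.2, 0.398, 0.045, 1.537, -0.019, 1.207, -0.051], TCP at [0.294, 0.58, 0.231] pointing down, gripper open.
Joint ranges: [-2.82, 2.82], [-0.49, 2.23], [-1.37, 1.46], [0, 2.46], [-1.36, 4.5], [0.23, 2], [-2.94, 2.94]. Speed limits (rad/s): [2.57, 2.57, 3.14, 3.14, 3.14, 3.14, 3.14].

## Interface

Orientations are given as a unit quaternion [w, x, y, z].
In Python, from cell import env gives the robot as it stands.
- The arm moves only by the tool carry_out, never from a script. Its argument "series" is one flat list of numbers, 7 for each row, row after row: the shift along the tool's x, y, z in mm, then the turn, a rotation vector about the tool's x, y, z in degrees, then the opening, from -1 (shut) to 1 (fully open). In form: [x, y, z, rx, ry, rz, hand, x, y, z, rx, ry, rz, hand, ...]. A call has exactly 8 rows; each row shifts and turns the commanded pose from where the row before left it, along the tool's axes as they then stand; what a row does not reach is not made up. A row lasts 1/8 s, in which the tool goes at most 62.5 mm and 10.7 degrees, less where a joint would pass 70% of its speed; a pose out of reach is approached as far as the arm can. A call is refused whole if a number of a shift passes 62.5 or a number of a turn 10.7, either way. A call with a gripper value outside its range is refused whole. The fingers move at their own pace and stop on an object; "force" is the grip in N (left out, the last holds). Time passes only in rows, so rows that do not move let the fingers close, or fill a call up. It gives the time, the measured TCP pose, the force, the opening and the grip force at its end, in the units of the state.
- env.get_state(): the state, without advancing time (a new reading comes with each control period).
- env.capture(name): name is "scene" or "side" or "wrist"; returns a dict with "img" (480x640x3 uint8, red, green, blue), "z_map" (480x640 float32, m along the optical axis (not along the pixel's ray), 0 where there is no reading), "fx", "fy", "cx", "cy" (pixels), "dist_coeffs" ([k1, k2, p1, p2, k3] as OpenCV has them; the pictures are not rectified), "pose" (4x4, takes a point from camera to world coordinates). Camera axes: x right, y up, looking along -z (the intrinsics and any distortion apply to the point x, -y, -z); pixel columns grow to the right and rows downward; lengths in m; the calibration is good to about 2 mm. A picture is of the moment at which its call begins.
- env.finish_job(): hands the job in; it is judged then, once.
The state is a dict: "time_s": time; "qpos": joint angles; "dq": joint speeds; "tau": joint torques, N m; "eef_pos": TCP position; "tool_rot": TCP orientation; "contact_force": force on the tool from outside, world axes, zero at the start; "wrist_torque": the same for the moment, N m; "gripper_width": finger opening in m; "grip_force": force on a finger pad.
Only numpy, scipy, OpenCV 4.12 (cv2) and the standard library are available. Lean on these libraries where they do the work, as an engineer would, in place of code of your own. Each camera call takes 0.05 s, during which the arm holds its last target. There are 200 camera calls.

## Task

Swing the hold-down bar across the power supply until its eye is over the keeper, then thread the long pin down through the bar's eye and the keeper's hole underneath until the pin's grip sits flush on the bar, and let go. The keeper is clamped up to a couple of centimetres off to either side and its hole is out of sight below the bar, so feel for it gently with the pin and never force the pin; leave the short pin, the screwdriver and the screw tray where they are.

Things in the scene. Friction and masses are not known exactly. Their poses are not given: they have to be found in the camera images.
- cradle: Test cradle, fixed: grey base plate 200 (x) by 310 (y) by 10 mm under a grey power supply box 140 by 150 mm whose top is 96 mm up. Origin on the bench, z up. The bar's upright pivot axis is at x 0, y +110 mm; the keeper, a steel plate, is at y -110 mm, held from a rail post behind it at y -147 mm. Keeper and post stay lower than the bar's underside.
- keeper_mid (a point): Mid-point of the keeper's range, at cradle x 0, y -110 mm, on the keeper's top face, 97.5 mm above the bench (4.5 mm below the bar's underside); axes as the cradle's. Keeper: plate 112 (x) by 36 (y) by 18 mm with one upright through hole, 13.5 mm wide, at its middle. It is clamped anywhere from 22 mm to the -x side to 22 mm to the +x side of this point: this shift is not measured.
- bar_pivot (a point): Point on the upright pivot axis of the hold-down bar, level with the bar's top face (114 mm up); fixed in the cradle, axes as the cradle's. About the keeper: it cannot be slid sideways by hand, but gives downwards on a spring. It starts to give at about 2.5 N, then 1.8 N per mm, and stops hard after 6 mm; it springs back up when the pin drops into its hole.
- bar (a joint): Swing of the bar about its pivot, rad: 0 is straight across the power supply (eye at cradle x 0, y -110 mm); it grows as the bar opens, counter-clockwise from above, the eye moving to cradle +x. Range -0.2 to 1.3; starts open at 0.4 to 0.75; stays where it is left (2 N at the eye moves it). The eye is over the keeper's hole somewhere from -0.1 to +0.1. The bar never touches the keeper.
- bar_eye (a point): Centre of the upright through hole, 14.6 mm wide, in the 62 by 42 mm end of the steel bar, on its top face, 114 mm above the bench and 220 mm from the pivot axis. The bar is 12 mm thick and 30 mm wide. Axes turn with the bar, which runs from the pivot along its -y axis.
- bar_knob (a point): Centre of the upright black round knob on the bar, 20 mm wide and 44 mm tall, 130 mm from the pivot axis on the bar's centre line; its foot (the bar's top face) is 22 mm below this point.
- pin_grip (a point): Centre of the long pin's black square grip: 20 by 20 mm, 46 mm tall, z up along the pin, x and y square to its flats. Under the grip a round steel shank 12 mm thick, 46 mm long, foot chamfered 1 mm. About 75 g. Starts upright, 22 mm deep in one of the two holes of the pin block (either one), standing 20 mm higher than the short pin. Fully home in the bar this point is 137 mm above the bench.
- short_pin_grip (a point): Centre of the grip of the short pin: same grip, shank only 26 mm long. It stands in the other hole, 72 mm away, and is to be left alone.
- pin_block: Grey block, fixed, 60 (x) by 130 (y) by 30 mm high, origin at the centre of its underside, with two upright holes 14 mm wide and 22 mm deep at y -36 and y +36 mm.
- screwdriver: Screwdriver lying on the bench, 200 mm long, bystander; origin below its middle.
- screw_tray: Small open grey tray 90 by 70 by 25 mm with screws, bystander; origin at the centre of its underside.
Mind the look-alikes: they are no part of the job. Leave any blue or turquoise look-alike of the part that bears pin_grip alone.

How it is judged:
On the way:
1. the bar is swung across, its eye over the keeper (within 0.16 rad of straight across) (value of joint bar between -0.16 and 0.16 rad), for 0.2 s.
At the end, for the whole second after the job is handed in: The bar lies across the power supply (within 0.11 rad of straight), and the long pin stands upright (within 0.1 rad) in its eye (within 5 mm) and through the keeper's hole, the underside of its grip within 2.5 mm of the bar's top face; the bar is at rest (value of joint bar between -0.11 and 0.11 rad and z of pin_grip in the frame of cradle between 0.133 and 0.1395 m and horizontal distance between pin_grip and bar_eye below 0.005 m and angle between pin_grip's own z axis and vertical below 0.1 rad and velocity of joint bar between -0.05 and 0.05 rad/s); the robot touches nothing.
It fails at once if the pin presses on the bar, keeper or cradle with more than 40 N (contact force between pin and cradle above 40 N).
It fails at once if the short pin is moved more than 20 mm (distance of short_pin_grip from where it was at the start of the episode above 0.02 m).
It fails at once if the screwdriver is moved more than 20 mm (distance of screwdriver from where it was at the start of the episode above 0.02 m).
It fails at once if the screw tray is moved more than 20 mm (distance of screw_tray from where it was at the start of the episode above 0.02 m).
It also fails if it takes over 69 s, if anything falls off the work surface, if the arm or the gripper's body presses on something with over 40 N, if the wrist force passes 120 N, or if a joint passes its speed limit or range.

## Working session

There is one attempt and no reset: what is moved stays moved. The work goes in short steps, Python scripts to look and compute and a tool call to move; the robot and the scene stay as the last step left them, time stands still between calls to the robot, and variables do not carry over. Pictures are saved under pics/ and viewed, at most 10 in all, crops included, and the job is handed in when it is done.

Besides the shell and the picture viewer there is one more tool, called after "Emit:" by a JSON object that holds its "method" and its "body". carry_out: Moves the arm, as the interface text tells. Its arguments: {"type":"object","properties":{"series":{"type":"array"},"force":{"type":"number"}},"required":["series"]}

```bash
mkdir -p pics; cat > h.py <<'E'
import numpy as np, cv2
from cell import env
def cap(n,f=None):
    c=env.capture(n)
    if f: cv2.imwrite('pics/'+f,c['img'][:,:,::-1])
    return c
def KD(c): return np.array([[c['fx'],0,c['cx']],[0,c['fy'],c['cy']],[0,0,1.]]),np.array(c['dist_coeffs'],float)
def ray(c,u,v):
    K,D=KD(c); p=cv2.undistortPoints(np.array([[[u,v]]],float),K,D)[0,0]
    T=np.array(c['pose']); return T[:3,3],T[:3,:3]@np.array([p[0],-p[1],-1.])
def onz(c,u,v,z):
    o,d=ray(c,u,v); return o+d*(z-o[2])/d[2]
def proj(c,P):
    T=np.array(c['pose']); q=(np.atleast_2d(P)-T[:3,3])@T[:3,:3]; q=q*[1,-1,-1]
    K,D=KD(c); return cv2.projectPoints(q,np.zeros(3),np.zeros(3),K,D)[0][:,0]
def cloud(c):
    K,D=KD(c); h,w=c['z_map'].shape
    uv=np.stack(np.meshgrid(np.arange(w),np.arange(h)),-1).reshape(-1,1,2).astype(float)
    p=cv2.undistortPoints(uv,K,D)[:,0]; z=c['z_map'].reshape(-1,1)
    q=np.hstack([p[:,:1],-p[:,1:],-np.ones_like(z)])*z
    T=np.array(c['pose']); return (q@T[:3,:3].T+T[:3,3]).reshape(h,w,3)
E
python3 - <<'E'
from h import *
a=cap('scene','s1.png'); b=cap('side','d1.png')
for c in(a,b): print(np.round(c['pose'],3).tolist(),c['fx'])
s=env.get_state(); print(s)
E
```

```text
[[-0.824, -0.477, 0.307, 0.919], [0.567, -0.698, 0.437, 0.343], [0.006, 0.534, 0.846, 1.007], [0.0, 0.0, 0.0, 1.0]] 544.3303374063611
[[0.696, 0.458, -0.553, 0.055], [-0.718, 0.433, -0.545, -0.623], [-0.01, 0.776, 0.63, 0.715], [0.0, 0.0, 0.0, 1.0]] 484.8313244473222
{'time_s': 0.1, 'qpos': array([-1.20000311,  0.39912733,  0.04505647,  1.53772925, -0.01872466,
        1.20693268, -0.0507106 ]), 'dq': array([-0.00082381, -0.00283746,  0.00065432, -0.0015606 , -0.00015305,
       -0.00028648,  0.00293807]), 'tau': array([ 3.54630312e-03, -4.76268196e+01,  1.36996061e+00, -2.54947668e+01,
        1.19166294e-02,  5.00763752e-03,  1.68435412e-05]), 'eef_pos': array([0.29398054, 0.57908293, 0.23037277]), 'tool_rot': array([-1.53708887e-04,  2.32706116e-01,  9.72546696e-01, -8.73878055e-04]), 'contact_force': array([-0.14864522, -0.67067545, -0.31563792]), 'wrist_torque': array([ 0.03759914,  0.00153568, -0.01254776]), 'grip_force': 0.0, 'gripper_width': 0.08566728183446908}
```

View pics/s1.png

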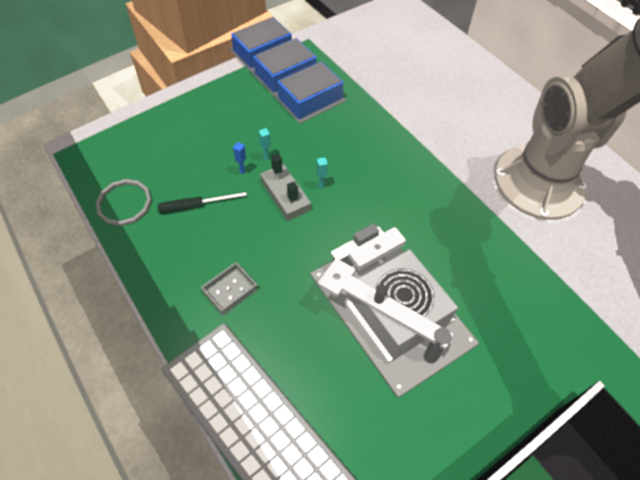

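View pics/d1.png

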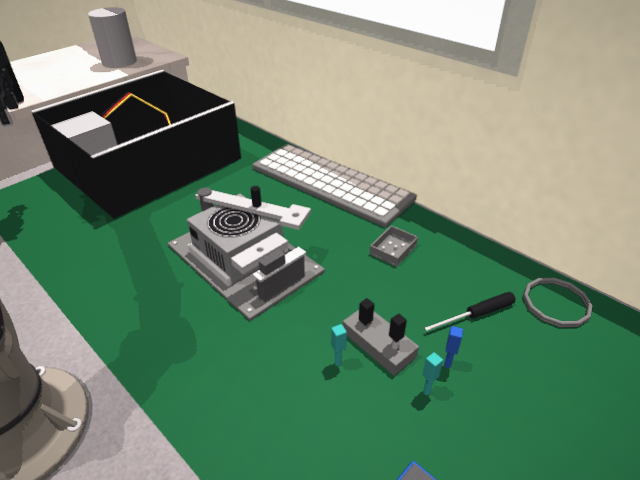

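In scene, the candidate black pins are at (277,162) and (292,190), with blue/turquoise look-alikes at (240,155), (265,140) and (322,170). In side, the black pins are at (398,325), which shows a steel shank and so looks long, and (366,310). The look-alikes there are at (338,335), (433,368) and (455,340). The keeper with its hole (260,250) and the bar eye (297,214) are visible in side. I'll check with a close crop.

```bash
python3 - <<'E'
from h import *
b=cap('side'); a=cap('scene')
i=b['img'][:,:,::-1]
A=cv2.resize(i[175:325,165:335],None,fx=3.5,fy=3.5,interpolation=cv2.INTER_CUBIC)
cv2.imwrite('pics/c1.png',A)
B=cv2.resize(i[285:385,325:425],(400,400),interpolation=cv2.INTER_CUBIC)
C=cv2.resize(a['img'][:,:,::-1][140:230,250:340],(400,400),interpolation=cv2.INTER_CUBIC)
cv2.imwrite('pics/c2.png',np.hstack([B,C]))
for n,c in(('side',b),('scene',a)):
    P=cloud(c); hsv=cv2.cvtColor(c['img'],cv2.COLOR_RGB2HSV)
    m=((hsv[...,2]<60)&(P[...,2]>.03)&(P[...,2]<.19)&(P[...,0]>.35)&(P[...,0]<.95)).astype(np.uint8)
    N,l,st,ce=cv2.connectedComponentsWithStats(m)
    for k in range(1,N):
        if st[k,4]>25:
            q=P[l==k]; print(n,ce[k].round(),st[k,4],np.percentile(q,[5,50,95],axis=0).round(3).tolist())
E
```

```text
side [14. 82.] 186 [[0.475, 1.267, 0.035], [0.488, 1.275, 0.073], [0.497, 1.283, 0.139]]
side [144. 139.] 13318 [[0.381, 0.396, 0.04], [0.554, 0.402, 0.118], [0.779, 0.758, 0.165]]
side [132. 115.] 1100 [[0.585, 0.751, 0.034], [0.649, 0.757, 0.067], [0.721, 0.762, 0.109]]
side [256. 196.] 172 [[0.555, 0.047, 0.12], [0.559, 0.052, 0.143], [0.568, 0.06, 0.161]]
side [205. 204.] 75 [[0.501, 0.163, 0.08], [0.504, 0.17, 0.09], [0.518, 0.179, 0.111]]
side [231. 222.] 343 [[0.463, 0.026, 0.097], [0.497, 0.064, 0.098], [0.547, 0.115, 0.1]]
side [234. 220.] 112 [[0.486, 0.048, 0.097], [0.509, 0.068, 0.099], [0.534, 0.094, 0.101]]
side [234. 220.] 87 [[0.498, 0.06, 0.097], [0.51, 0.072, 0.098], [0.522, 0.082, 0.1]]
side [193. 233.] 60 [[0.441, 0.114, 0.057], [0.442, 0.127, 0.071], [0.445, 0.144, 0.082]]
side [211. 252.] 49 [[0.439, 0.056, 0.036], [0.44, 0.066, 0.056], [0.441, 0.074, 0.074]]
side [272. 265.] 192 [[0.46, -0.089, 0.08], [0.477, -0.087, 0.089], [0.502, -0.073, 0.099]]
side [281. 277.] 629 [[0.45, -0.092, 0.032], [0.494, -0.089, 0.049], [0.546, -0.078, 0.065]]
side [366. 312.] 314 [[0.524, -0.283, 0.038], [0.527, -0.277, 0.066], [0.539, -0.265, 0.083]]
side [397. 327.] 344 [[0.517, -0.355, 0.06], [0.52, -0.348, 0.088], [0.532, -0.336, 0.102]]
scene [277. 166.] 96 [[0.524, -0.342, 0.062], [0.532, -0.333, 0.081], [0.537, -0.33, 0.098]]
scene [292. 194.] 86 [[0.529, -0.269, 0.042], [0.538, -0.261, 0.06], [0.543, -0.258, 0.076]]
scene [613. 432.] 3210 [[0.381, 0.427, 0.037], [0.383, 0.482, 0.096], [0.384, 0.553, 0.162]]
scene [528. 439.] 598 [[0.402, 0.4, 0.038], [0.512, 0.401, 0.095], [0.609, 0.402, 0.145]]
```

View pics/c1.png

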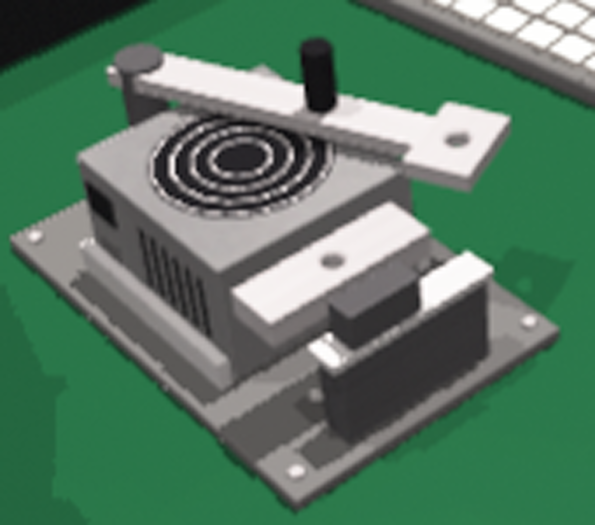

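View pics/c2.png

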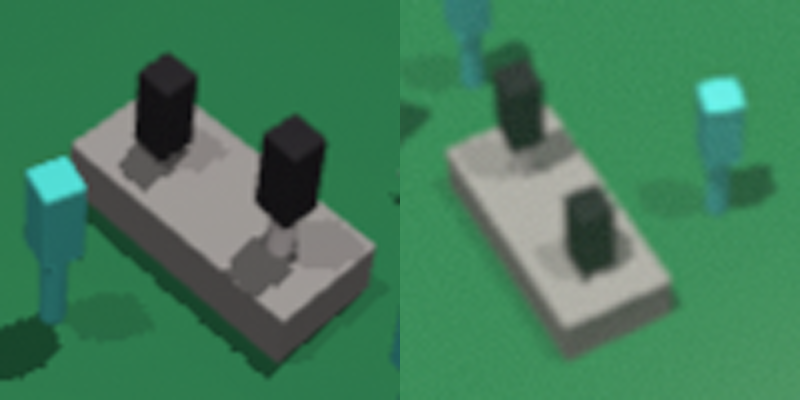

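The crops show the long pin (shank visible) at side (398,325) with its top at about (398,316). The short pin is at (366,310), the keeper hole at side (260,249), the eye at (296,215), and the knob top at (255,188).

```bash
python3 - <<'E'
from h import *
b=cap('side'); a=cap('scene')
f=lambda x,y:(165+x/3.5,175+y/3.5)
for n,x,y,z in(('keep',333,260,.0975),('eye',458,139,.114),('knobtop',316,45,.158),
  ('kA',391,203,.0975),('kB',429,230,.0975),('kC',271,325,.0975),('kD',234,291,.0975)): print(n,onz(b,*f(x,y),z).round(4))
# pin long top corners side
P=cloud(b); 
for n,zt in(('long',.1),('short',.08)):
    xy=np.array([.526,-.343]) if n=='long' else np.array([.533,-.271])
    m=(abs(P[...,2]-zt)<.003)&(np.hypot(P[...,0]-xy[0],P[...,1]-xy[1])<.025)
    q=P[m][:,:2].astype(np.float32); print(n,m.sum(),cv2.minAreaRect(q))
g=lambda x,y:(325+x/4,285+y/4)
for p in((295,115),(326,134),(296,158),(263,137)): print('lt',onz(b,*g(*p),.1).round(4))
for p in((167,55),(195,72),(166,92),(138,73)): print('st',onz(b,*g(*p),.08).round(4))
for c in(a,b):
    P=cloud(c);hsv=cv2.cvtColor(c['img'],cv2.COLOR_RGB2HSV)
    m=((hsv[...,0]>82)&(hsv[...,0]<130)&(hsv[...,1]>110)&(P[...,2]>.04)&(P[...,2]<.2)).astype(np.uint8)
    N,l,st,ce=cv2.connectedComponentsWithStats(m)
    for k in range(1,N):
        if st[k,4]>25: print('col',ce[k].round(),st[k,4],np.percentile(P[l==k],[5,50,95],axis=0).round(3).tolist())
    # bar top plane points & block top
    m=abs(P[...,2]-.114)<.003
    m&=(P[...,0]>.4)&(P[...,0]<.75)&(abs(P[...,1]-.03)<.2)
    print('bar',m.sum(),cv2.minAreaRect(P[m][:,:2].astype(np.float32)))
    m=(abs(P[...,2]-.03)<.003)&(abs(P[...,0]-.53)<.12)&(abs(P[...,1]+.307)<.1)
    print('blk',m.sum(),cv2.minAreaRect(P[m][:,:2].astype(np.float32)))
    m=(abs(P[...,2]-.096)<.0012)&(P[...,0]>.4)&(P[...,0]<.75)&(abs(P[...,1]-.08)<.15)
    print('box',m.sum(),cv2.minAreaRect(P[m][:,:2].astype(np.float32)))
E
```

```text
keep [ 0.4871 -0.0412  0.0975]
eye [ 0.5982 -0.0271  0.114 ]
knobtop [0.5652 0.0574 0.158 ]
kA [ 0.5434 -0.0271  0.0975]
kB [ 0.5418 -0.061   0.0975]
kC [ 0.4296 -0.0575  0.0975]
kD [ 0.4329 -0.0216  0.0975]
long 121 ((0.527812123298645, -0.34519946575164795), (0.02001849375665188, 0.020362142473459244), 80.74742889404297)
short 100 ((0.534098207950592, -0.27270910143852234), (0.020561061799526215, 0.021137969568371773), 84.3260269165039)
lt [ 0.5372 -0.3376  0.1   ]
lt [ 0.5376 -0.3531  0.1   ]
lt [ 0.5187 -0.3518  0.1   ]
lt [ 0.5184 -0.3352  0.1   ]
st [ 0.5421 -0.2657  0.08  ]
st [ 0.5427 -0.2812  0.08  ]
st [ 0.5248 -0.2795  0.08  ]
st [ 0.5249 -0.2633  0.08  ]
col [286.  70.] 1402 [[0.242, -0.763, 0.042], [0.336, -0.61, 0.053], [0.371, -0.488, 0.061]]
col [264. 138.] 176 [[0.499, -0.434, 0.05], [0.509, -0.42, 0.08], [0.516, -0.416, 0.094]]
col [239. 152.] 211 [[0.566, -0.429, 0.051], [0.579, -0.417, 0.078], [0.587, -0.41, 0.093]]
col [322. 167.] 171 [[0.441, -0.289, 0.052], [0.451, -0.275, 0.083], [0.458, -0.269, 0.093]]
bar 2052 ((0.5560072660446167, 0.07586991786956787), (0.0
[... 296 characters left out ...]
338.] 348 [[0.436, -0.295, 0.053], [0.443, -0.289, 0.082], [0.453, -0.275, 0.095]]
col [453. 340.] 352 [[0.564, -0.436, 0.052], [0.569, -0.427, 0.082], [0.582, -0.417, 0.095]]
col [432. 367.] 408 [[0.495, -0.439, 0.053], [0.498, -0.432, 0.082], [0.512, -0.421, 0.095]]
col [413. 470.] 144 [[0.336, -0.525, 0.059], [0.363, -0.494, 0.061], [0.369, -0.491, 0.064]]
bar 1031 ((0.5644793510437012, 0.0728040486574173), (0.06588070094585419, 0.255011647939682), 19.08251953125)
blk 1365 ((0.524095892906189, -0.3116278052330017), (0.1116321012377739, 0.13848505914211273), 31.894729614257812)
box 580 ((0.5090414881706238, 0.054724618792533875), (0.2528077960014343, 0.1423535794019699), 85.58295440673828)
```

```bash
cat >> h.py <<'E'
def plan(goals):
    """goals: (x,y,z,yaw_deg of tool y, rows) ; prints rows in tool axes"""
    s=env.get_state(); p=np.array(s['eef_pos']); w,x,y,z=s['tool_rot']
    th=np.degrees(np.arctan2(1-2*(x*x+z*z),2*(x*y-w*z))) if 0 else np.degrees(np.arctan2(1-2*(x*x+z*z),2*(x*y-w*z)))
    tz=np.array([2*(x*z+w*y),2*(y*z-w*x),1-2*(x*x+y*y)])
    print('now',p.round(4),'yaw',th.round(2),'toolz',tz.round(3),'F',np.round(s['contact_force'],2),'w',round(s['gripper_width'],4),'grip',round(s['grip_force'],1),'t',round(s['time_s'],2))
    for gx,gy,gz,gt,n in goals:
        dt=(gt-th)/n; d=(np.array([gx,gy,gz])-p)/n*1000
        for k in range(n):
            t=np.radians(th); print([round(float(v),1) for v in(-np.sin(t)*d[0]+np.cos(t)*d[1],np.cos(t)*d[0]+np.sin(t)*d[1],-d[2],0,0,-dt)])
            th+=dt
        p=np.array([gx,gy,gz]); print('-')
E
python3 -c "
from h import *
plan([(.565,.057,.225,-5,11),(.565,.057,.135,-5,3)])"
```

```text
now [0.2942 0.5794 0.231 ] yaw 63.09 toolz [-0.    -0.001 -1.   ] F [-0.84  0.26 -0.25] w 0.0851 grip 0.0 t 0.3
[-43.5, -31.2, 0.5, 0.0, 0.0, 6.2]
[-46.6, -26.3, 0.5, 0.0, 0.0, 6.2]
[-49.1, -21.2, 0.5, 0.0, 0.0, 6.2]
[-51.1, -15.7, 0.5, 0.0, 0.0, 6.2]
[-52.5, -10.1, 0.5, 0.0, 0.0, 6.2]
[-53.3, -4.4, 0.5, 0.0, 0.0, 6.2]
[-53.5, 1.4, 0.5, 0.0, 0.0, 6.2]
[-53.0, 7.1, 0.5, 0.0, 0.0, 6.2]
[-51.9, 12.8, 0.5, 0.0, 0.0, 6.2]
[-50.3, 18.3, 0.5, 0.0, 0.0, 6.2]
[-48.0, 23.6, 0.5, 0.0, 0.0, 6.2]
-
[0.0, 0.0, 30.0, 0.0, 0.0, 0.0]
[0.0, 0.0, 30.0, 0.0, 0.0, 0.0]
[0.0, 0.0, 30.0, 0.0, 0.0, 0.0]
-
```

Emit:
{"method": "carry_out", "body": {"series": [-43.5,-31,0.5,0,0,6.2,1,-46.5,-26.5,0.5,0,0,6.2,1,-49,-21,0.5,0,0,6.2,1,-51,-15.5,0.5,0,0,6.2,1,-52.5,-10,0.5,0,0,6.2,1,-53.5,-4.5,0.5,0,0,6.2,1,-53.5,1.5,0.5,0,0,6.2,1,-53,7,0.5,0,0,6.2,1], "force": 30}}

```text
time_s: 1.3
eef_pos: [0.4918, 0.1985, 0.2276]
tool_rot: [0.0, 0.621, 0.784, 0.0]
contact_force: [0.6, 0.1, -0.6]
gripper_width: 0.0854
grip_force: 0.0
```

Emit:
{"method": "carry_out", "body": {"series": [-52,13,0.5,0,0,6.2,1,-50,18.5,0.5,0,0,6.2,1,-48,23.5,0.5,0,0,6.2,1,0,0,0,0,0,0,1,0,0,0,0,0,0,1,0,0,0,0,0,0,1,0,0,0,0,0,0,1,0,0,0,0,0,0,1]}}

```text
time_s: 2.3
eef_pos: [0.5649, 0.0585, 0.2258]
tool_rot: [-0.0, 0.737, 0.675, 0.0]
contact_force: [0.5, -0.7, -0.0]
gripper_width: 0.0856
grip_force: 0.0
```

```bash
python3 -c "
from h import *
c=cap('wrist','w1.png'); print(np.round(c['pose'],3).tolist())
print(proj(c,[[.565,.0575,.158],[.598,-.027,.114],[.487,-.0415,.0975],[.528,-.345,.1]]))
plan([(.565,.0572,.122,-5,4)])"
```

```text
[[0.996, 0.084, 0.023, 0.571], [-0.087, 0.961, 0.264, 0.125], [0.0, -0.265, 0.964, 0.368], [0.0, 0.0, 0.0, 1.0]]
[[317.90709516 249.05328123]
 [371.52872123 334.29120651]
 [232.70059776 349.72299401]
 [316.06389284 586.72323584]]
now [0.5649 0.0582 0.2258] yaw -5.06 toolz [ 0.  0. -1.] F [ 0.29  0.42 -0.24] w 0.0855 grip 0.0 t 2.35
[-0.3, 0.0, 26.0, 0.0, 0.0, -0.0]
[-0.3, 0.0, 26.0, 0.0, 0.0, -0.0]
[-0.3, 0.0, 26.0, 0.0, 0.0, -0.0]
[-0.3, 0.0, 26.0, 0.0, 0.0, -0.0]
-
```

View pics/w1.png

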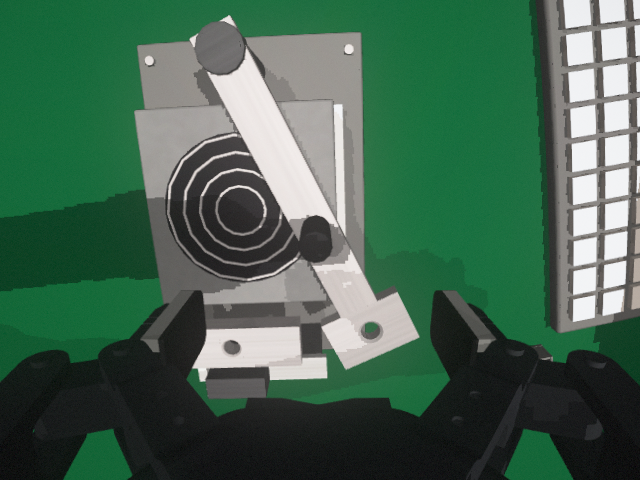

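The wrist view shows the eye at about (371,330), the keeper hole at (232,347) and the knob top at about (316,249), all within a few pixels of my predictions. Next I descend and grip the knob.

Emit:
{"method": "carry_out", "body": {"series": [-0.3,0,26,0,0,0,1,-0.3,0,26,0,0,0,1,-0.3,0,26,0,0,0,1,-0.2,0,25,0,0,0,1,0,0,0,0,0,0,-0.3,0,0,0,0,0,0,-0.6,0,0,0,0,0,0,-0.8,0,0,0,0,0,0,-0.8], "force": 30}}

```text
time_s: 3.35
eef_pos: [0.5649, 0.0571, 0.1239]
tool_rot: [-0.0, 0.738, 0.675, 0.0]
contact_force: [-2.2, 1.5, 4.7]
gripper_width: 0.0193
grip_force: 29.4
```

```bash
python3 - <<'E'
from h import *
K=cv2.imread('pics/w1.png')[:,:,::-1].copy()
c=cap('wrist'); 
# old picture's pose
c0=dict(c); c0['pose']=np.array([[.996,.084,.023,.571],[-.087,.961,.264,.125],[0,-.265,.964,.368],[0,0,0,1]])
g=cv2.cvtColor(K,cv2.COLOR_RGB2GRAY)
for n,u,v,z in(('eye',371.3,330,.114),('keep',232,347.5,.0975)): print(n,onz(c0,u,v,z).round(4))
piv=np.array([.518,.178]); 
s=env.get_state(); k=np.array(s['eef_pos'][:2]); print('knob meas ang',np.degrees(np.arctan2(k[0]-piv[0],piv[1]-k[1])),np.hypot(*(k-piv)))
plan([(*[piv[0]+.13*np.sin(np.radians(a)),piv[1]-.13*np.cos(np.radians(a))],.122,-5,2) for a in(14,7,0,-8)])
E
```

```text
eye [ 0.5981 -0.0235  0.114 ]
keep [ 0.4869 -0.0395  0.0975]
knob meas ang 21.2335341393601 0.1296602722214732
now [0.565  0.0571 0.1239] yaw -5.1 toolz [ 0.     0.001 -1.   ] F [-3.47  0.99  4.89] w 0.0195 grip 29.5 t 3.4
[-3.3, -7.5, 1.0, 0.0, 0.0, -0.0]
[-3.3, -7.5, 1.0, 0.0, 0.0, -0.0]
-
[-2.1, -7.6, -0.0, 0.0, 0.0, -0.0]
[-2.1, -7.6, -0.0, 0.0, 0.0, -0.0]
-
[-1.2, -7.8, -0.0, 0.0, 0.0, -0.0]
[-1.2, -7.8, -0.0, 0.0, 0.0, -0.0]
-
[-0.2, -9.1, -0.0, 0.0, 0.0, -0.0]
[-0.2, -9.1, -0.0, 0.0, 0.0, -0.0]
-
```

Emit:
{"method": "carry_out", "body": {"series": [-3.3,-7.5,0,0,0,0,-0.8,-3.3,-7.5,0,0,0,0,-0.8,-2.1,-7.6,0,0,0,0,-0.8,-2.1,-7.6,0,0,0,0,-0.8,-1.2,-7.8,0,0,0,0,-0.8,-1.2,-7.8,0,0,0,0,-0.8,-0.2,-9,0,0,0,0,-0.8,-0.2,-9,0,0,0,0,-0.8]}}

```text
time_s: 4.4
eef_pos: [0.5031, 0.0428, 0.1239]
tool_rot: [0.005, 0.74, 0.673, 0.001]
contact_force: [5.7, -12.1, -0.2]
gripper_width: 0.0188
grip_force: 30.4
```

```bash
python3 - <<'E'
from h import *
piv=np.array([.518,.178]); 
s=env.get_state(); k=np.array(s['eef_pos'][:2]); print('knob ang',np.degrees(np.arctan2(k[0]-piv[0],piv[1]-k[1])),np.hypot(*(k-piv)))
c=cap('wrist','w2.png'); I=c['img'][:,:,::-1]
T=np.array(c['pose']); print(T.round(3).tolist())
t=np.array([.4874,-.0398,.114]); uv=proj(c,t)[0]; print(uv)
u,v=np.clip(uv.astype(int),60,[580,420])
cv2.imwrite('pics/w2c.png',cv2.resize(I[v-60:v+60,u-60:u+60],None,fx=4,fy=4)); print(u,v)
a=cap('scene','s2.png'); print('scene',proj(a,t)); b=cap('side','d2.png'); print('side',proj(b,t))
plan([])
E
```

```text
knob ang -6.294984579956238 0.13605122084217028
[[0.996, 0.092, 0.017, 0.508], [-0.093, 0.958, 0.27, 0.11], [0.008, -0.27, 0.963, 0.266], [0.0, 0.0, 0.0, 1.0]]
[301.55855196 441.25045005]
301 420
scene [[376.85037242 241.17610263]]
side [[259.07345035 242.43320797]]
now [0.5013 0.0431 0.1238] yaw -5.34 toolz [ 0.004 -0.006 -1.   ] F [-0.2  -9.22  4.26] w 0.0191 grip 30.5 t 4.55
```

View pics/w2.png

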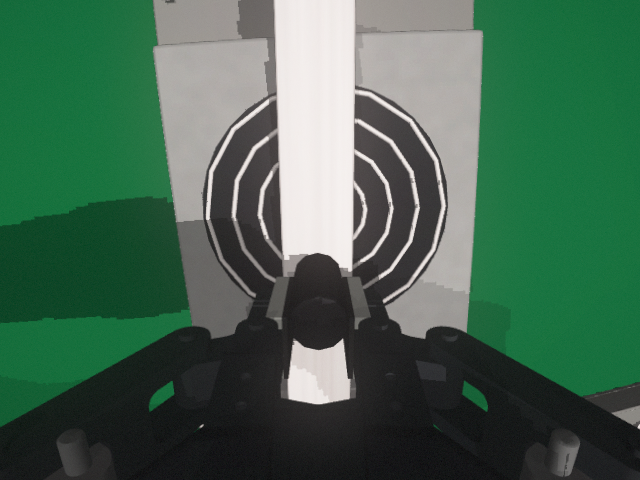

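The wrist view shows the bar nearly straight under the gripped knob, with the knob top at (318,320). The eye is hidden by the hand, so I'll release, rise and look from above.

Emit:
{"method": "carry_out", "body": {"series": [0,0,0,0,0,0,0,0,0,0,0,0,0,0.3,0,0,-10,0,0,0,0.3,0,0,-40,0,0,0,0.3,0,0,-40,0,0,0,0.3,0,0,-15,0,0,0,0.5,0,0,0,0,0,0,0.5,0,0,0,0,0,0,0.5]}}

```text
time_s: 5.55
eef_pos: [0.4991, 0.0488, 0.2264]
tool_rot: [-0.001, 0.738, 0.675, -0.001]
contact_force: [-0.2, 0.8, -0.1]
gripper_width: 0.0641
grip_force: 0.0
```

```bash
python3 - <<'E'
from h import *
c=cap('wrist','w3.png')
b=cap('side'); P=cloud(b)
for n,q,z in(('w',c,.114),('s',b,.114)): print(n,proj(q,[[.487,-.0405,z],[.518,.178,z]]).round(1).tolist())
I=b['img'][:,:,::-1]; cv2.imwrite('pics/d3.png',cv2.resize(I[180:280,180:310],None,fx=5,fy=5,interpolation=cv2.INTER_CUBIC))
W=c['img'][:,:,::-1]; 
D=cv2.resize(I[175:275,190:310],(600,500),interpolation=cv2.INTER_CUBIC)
cv2.imwrite('pics/w3m.png',np.hstack([cv2.resize(W[230:430,190:270],(200,500)),D])) 
print(np.array(c['pose']).round(4).tolist())
plan([])
E
```

```text
w [[312.4, 342.9], [330.1, 21.9]]
s [[259.2, 242.7], [205.4, 192.4]]
[[0.9961, 0.0841, 0.0257, 0.5055], [-0.0879, 0.9604, 0.2646, 0.1154], [-0.0025, -0.2658, 0.964, 0.3685], [0.0, 0.0, 0.0, 1.0]]
now [0.4992 0.0486 0.2263] yaw -5.11 toolz [-0.003 -0.001 -1.   ] F [-0.12 -0.07 -0.34] w 0.0638 grip 0.0 t 5.65
```

View pics/w3.png

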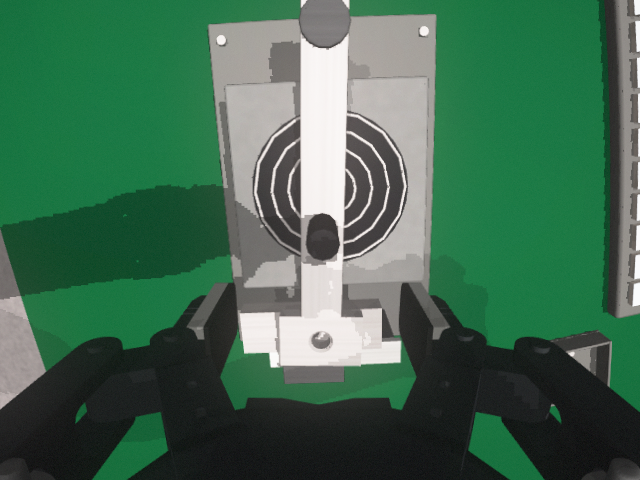

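The eye is at (321,341) and the keeper hole should be at about (312,343), which matches the keeper plate spanning x≈242–382. The bar is therefore about 6 mm short, and I'll drag it that last bit with the pin in the eye. Next I go above the long pin.

```bash
python3 - <<'E'
from h import *
c=cap('wrist'); print('eye',onz(c,321,341,.114).round(4),'keepermid row',onz(c,312,341,.0975).round(4))
plan([(.528,-.344,.2,-5,8)])
E
```

```text
eye [ 0.4936 -0.0396  0.114 ] keepermid row [ 0.4857 -0.049   0.0975]
now [0.4994 0.0486 0.2265] yaw -5.11 toolz [-0.002 -0.001 -1.   ] F [-0.52  0.65  0.28] w 0.064 grip 0.0 t 5.7
[-48.6, 7.9, 3.3, 0.0, 0.0, -0.0]
[-48.6, 7.9, 3.3, 0.0, 0.0, -0.0]
[-48.6, 7.9, 3.3, 0.0, 0.0, -0.0]
[-48.6, 7.9, 3.3, 0.0, 0.0, -0.0]
[-48.6, 7.9, 3.3, 0.0, 0.0, -0.0]
[-48.6, 7.9, 3.3, 0.0, 0.0, -0.0]
[-48.6, 7.9, 3.3, 0.0, 0.0, -0.0]
[-48.6, 7.9, 3.3, 0.0, 0.0, -0.0]
-
```

Emit:
{"method": "carry_out", "body": {"series": [-48.6,8,3.3,0,0,0,0.5,-48.6,8,3.3,0,0,0,0.5,-48.6,8,3.3,0,0,0,0.5,-48.6,8,3.3,0,0,0,0.5,-48.6,8,3.3,0,0,0,0.5,-48.6,8,3.3,0,0,0,0.5,-48.6,8,3.3,0,0,0,0.5,-48.6,8,3.3,0,0,0,0.5]}}

```text
time_s: 6.7
eef_pos: [0.5291, -0.3454, 0.2001]
tool_rot: [-0.001, 0.738, 0.675, -0.0]
contact_force: [-0.1, 0.1, 0.2]
gripper_width: 0.0641
grip_force: 0.0
```

```bash
python3 - <<'E'
from h import *
c=cap('wrist','w4.png'); P=cloud(c)
for n,zt,xy in(('long',.1,(.528,-.345)),('short',.08,(.534,-.272))):
    m=(abs(P[...,2]-zt)<.004)&(np.hypot(P[...,0]-xy[0],P[...,1]-xy[1])<.03)
    r=cv2.minAreaRect(P[m][:,:2].astype(np.float32)); print(n,m.sum(),r,proj(c,[[*xy,zt]]).round(0))
    ys,xs=np.nonzero(m); print(cv2.minAreaRect(np.stack([xs,ys],1).astype(np.float32)))
plan([(.528,-.345,.067,-6.5,4)])
E
```

```text
long 890 ((0.52705979347229, -0.3435256779193878), (0.020342130213975906, 0.01993907056748867), 81.60023498535156) [[316. 232.]]
((314.55859375, 228.8279266357422), (30.262197494506836, 29.96257209777832), 2.8624050617218018)
short 922 ((0.5330297946929932, -0.27156853675842285), (0.019496053457260132, 0.020130321383476257), 84.98008728027344) [[315. 118.]]
((314.0, 117.0), (30.0, 30.0), 90.0)
now [ 0.5268 -0.3539  0.2001] yaw -5.55 toolz [-0.002 -0.008 -1.   ] F [-1.29 -5.58  1.14] w 0.0641 grip 0.0 t 6.75
[2.3, 0.1, 33.3, 0.0, 0.0, 0.2]
[2.3, 0.1, 33.3, 0.0, 0.0, 0.2]
[2.3, 0.1, 33.3, 0.0, 0.0, 0.2]
[2.3, 0.1, 33.3, 0.0, 0.0, 0.2]
-
```

View pics/w4.png

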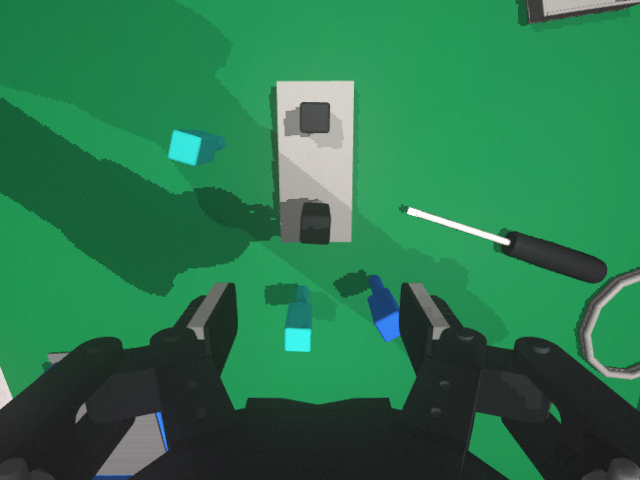

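The picture shows the long pin's grip top at (315,229), the short pin at (314,117), and the look-alikes well clear at (298,340) and (388,325). Next I descend onto the long pin.

Emit:
{"method": "carry_out", "body": {"series": [0,0,0,0,0,0,0.3,0,0,0,0,0,0,0.2,0,-0.3,35,0,0,0,0.2,0,-0.3,35,0,0,0,0.2,0,0,25,0,0,0,0.2,0,0,15,0,0,0,0.2,0,0,0,0,0,0,0.2,0,0,0,0,0,0,0.2]}}

```text
time_s: 7.75
eef_pos: [0.5296, -0.3443, 0.0925]
tool_rot: [0.001, 0.738, 0.675, 0.0]
contact_force: [0.6, 0.0, 1.1]
gripper_width: 0.0514
grip_force: 0.0
```

```bash
python3 -c "
from h import *
plan([(.5275,-.344,.067,-6,2)])"
```

```text
now [ 0.5296 -0.3443  0.0925] yaw -5.08 toolz [ 0.002 -0.001 -1.   ] F [0.6  0.03 1.1 ] w 0.0514 grip 0.0 t 7.75
[0.1, -1.1, 12.8, 0.0, 0.0, 0.5]
[0.1, -1.1, 12.8, 0.0, 0.0, 0.5]
-
```

Emit:
{"method": "carry_out", "body": {"series": [0,-1,13,0,0,0.4,0.2,0,-1,12,0,0,0.3,0.2,0,0,0,0,0,0,0.2,0,0,0,0,0,0,-0.2,0,0,0,0,0,0,-0.6,0,0,0,0,0,0,-0.8,0,0,0,0,0,0,-0.8,0,0,0,0,0,0,-0.8], "force": 60}}

```text
time_s: 8.75
eef_pos: [0.5271, -0.3443, 0.0668]
tool_rot: [0.0, 0.742, 0.67, 0.0]
contact_force: [0.9, -0.0, 2.0]
gripper_width: 0.0191
grip_force: 58.8
```

```bash
python3 -c "
from h import *
plan([(.5275,-.344,.19,-6,4)])"
```

```text
now [ 0.5271 -0.3443  0.0668] yaw -5.81 toolz [ 0.001 -0.    -1.   ] F [ 0.9  -0.02  2.04] w 0.0191 grip 58.8 t 8.75
[0.1, 0.1, -30.8, 0.0, 0.0, 0.0]
[0.1, 0.1, -30.8, 0.0, 0.0, 0.0]
[0.1, 0.1, -30.8, 0.0, 0.0, 0.0]
[0.1, 0.1, -30.8, 0.0, 0.0, 0.0]
-
```

Emit:
{"method": "carry_out", "body": {"series": [0,0,-10,0,0,0,-0.8,0,0,-20,0,0,0,-0.8,0,0,-35,0,0,0,-0.8,0,0,-40,0,0,0,-0.8,0,0,-28,0,0,0,-0.8,0,0,0,0,0,0,-0.8,0,0,0,0,0,0,-0.8,0,0,0,0,0,0,-0.8]}}

```text
time_s: 9.75
eef_pos: [0.526, -0.3432, 0.198]
tool_rot: [-0.001, 0.742, 0.67, -0.0]
contact_force: [-0.6, -0.7, -0.4]
gripper_width: 0.0194
grip_force: 59.2
```

```bash
python3 -c "
from h import *
plan([(.4936,-.041,.2,-5.8,7)])"
```

```text
now [ 0.526  -0.3432  0.198 ] yaw -5.81 toolz [-0.002  0.002 -1.   ] F [-0.62 -0.66 -0.4 ] w 0.0194 grip 59.2 t 9.75
[42.5, -9.0, -0.3, 0.0, 0.0, -0.0]
[42.5, -9.0, -0.3, 0.0, 0.0, -0.0]
[42.5, -9.0, -0.3, 0.0, 0.0, -0.0]
[42.5, -9.0, -0.3, 0.0, 0.0, -0.0]
[42.5, -9.0, -0.3, 0.0, 0.0, -0.0]
[42.5, -9.0, -0.3, 0.0, 0.0, -0.0]
[42.5, -9.0, -0.3, 0.0, 0.0, -0.0]
-
```

Emit:
{"method": "carry_out", "body": {"series": [42.5,-9,-0.3,0,0,0,-0.8,42.5,-9,-0.3,0,0,0,-0.8,42.5,-9,-0.3,0,0,0,-0.8,42.5,-9,-0.3,0,0,0,-0.8,42.5,-9,-0.3,0,0,0,-0.8,42.5,-9,-0.3,0,0,0,-0.8,42.5,-9,-0.3,0,0,0,-0.8,0,0,0,0,0,0,-0.8]}}

```text
time_s: 10.75
eef_pos: [0.4933, -0.0373, 0.2004]
tool_rot: [-0.001, 0.74, 0.673, -0.0]
contact_force: [-0.0, -0.3, -1.2]
gripper_width: 0.019
grip_force: 59.2
```

Emit:
{"method": "carry_out", "body": {"series": [0,0,0,0,0,0,-0.8,0,0,0,0,0,0,-0.8,0,0,0,0,0,0,-0.8,0,0,0,0,0,0,-0.8,0,0,0,0,0,0,-0.8,0,0,0,0,0,0,-0.8,0,0,0,0,0,0,-0.8,0,0,0,0,0,0,-0.8]}}

```text
time_s: 11.75
eef_pos: [0.4942, -0.0416, 0.2015]
tool_rot: [-0.0, 0.742, 0.67, 0.0]
contact_force: [0.3, 0.3, -1.5]
gripper_width: 0.0193
grip_force: 59.2
```

```bash
python3 - <<'E'
from h import *
plan([])
b=cap('side'); w=cap('wrist')
I=b['img'][175:275,200:320,::-1]; A=cv2.resize(I,(480,400),interpolation=cv2.INTER_CUBIC)
u,v=proj(w,[[.4936,-.041,.114]])[0].round().astype(int); u=np.clip(u,50,590); v=np.clip(v,50,430); print('wristcrop at',u-50,v-50)
print(proj(b,[[.4936,-.041,.114]]),proj(w,[[.4936,-.041,.114]]))
B=cv2.resize(w['img'][v-50:v+50,u-50+0:u+50,::-1],(300,300),interpolation=cv2.INTER_CUBIC)
o=np.zeros((400,780,3),np.uint8);o[:,:480]=A;o[:300,480:]=B;cv2.imwrite('pics/h1.png',o)
E
```

```text
now [ 0.4942 -0.0416  0.2015] yaw -5.81 toolz [ 0.  0. -1.] F [ 0.33  0.34 -1.49] w 0.0193 grip 59.2 t 11.75
wristcrop at 267 187
[[261.91686537 241.21142014]] [[316.55688044 237.11358805]]
```

View pics/h1.png

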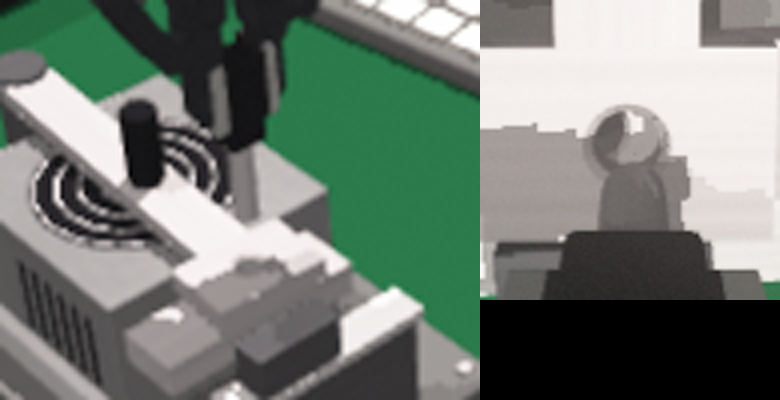

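The wrist crop shows the eye centred at px (316,236) and the pin foot just in front of it. A dark crescent of the keeper's hole is at the left of the eye, so the bar must go a few mm further to -x.

```bash
python3 - <<'E'
from h import *
w=cap('wrist'); g=cv2.cvtColor(w['img'],cv2.COLOR_RGB2GRAY)
print(g[228:246:2,300:334].tolist())
e=onz(w,316,236,.114); r=onz(w,313.7,236,.0975); print(e.round(4),r.round(4),'keeper x~',r[0]-.00675)
from scipy.optimize import fsolve
print(fsolve(lambda p:[np.hypot(p[0]-.598,p[1]+.0245)-.22,np.hypot(p[0]-e[0],p[1]-e[1])-.22],[.518,.178]))
plan([(e[0],e[1],.185,-5.8,2)])
E
```

```text
[[240, 240, 239, 225, 207, 206, 175, 118, 93, 96, 94, 93, 94, 95, 97, 164, 184, 229, 240, 241, 241, 199, 164, 162, 162, 173, 180, 182, 203, 234, 241, 240, 240, 241], [241, 239, 225, 203, 201, 162, 108, 92, 94, 94, 94, 95, 99, 98, 103, 163, 178, 223, 233, 233, 234, 192, 164, 165, 164, 163, 169, 178, 176, 204, 234, 240, 240, 241], [228, 216, 197, 154, 122, 101, 96, 95, 97, 98, 98, 102, 101, 98, 114, 140, 148, 157, 163, 162, 161, 163, 162, 162, 162, 163, 160, 176, 154, 171, 217, 235, 239, 239], [160, 144, 133, 130, 111, 98, 100, 100, 101, 99, 101, 101, 101, 111, 139, 147, 154, 162, 162, 161, 161, 162, 162, 159, 161, 160, 138, 155, 148, 169, 209, 235, 240, 241], [160, 143, 133, 130, 119, 103, 98, 99, 101, 102, 100, 102, 111, 139, 148, 150, 158, 160, 159, 158, 158, 158, 158, 159, 158, 137, 112, 126, 140, 174, 200, 232, 239, 240], [159, 144, 135, 137, 124, 108, 100, 98, 101, 108, 121, 123, 128, 147, 157, 159, 158, 159, 147, 156, 162, 160, 156, 151, 126, 109, 111, 136, 146, 171, 211, 226, 230, 230], [159, 151, 142, 139, 139, 129, 110, 99, 99, 99, 106, 114, 123, 149, 155, 154, 153, 151, 151, 151, 150, 134, 116, 107, 106, 106, 135, 144, 142, 144, 152, 153, 140, 130], [160, 160, 154, 144, 139, 141, 142, 121, 104, 100, 100, 101, 102, 108, 109, 110, 111, 113, 113, 114, 116, 116, 112, 111, 110, 120, 124, 121, 125, 130, 129, 132, 134, 132], [160, 160, 159, 158, 150, 142, 141, 140, 142, 131, 112, 108, 111, 109, 108, 110, 112, 113, 113, 115, 115, 118, 111, 106, 104, 112, 120, 124, 129, 129, 131, 132, 131, 130]]
[ 0.4933 -0.0402  0.114 ] [ 0.4912 -0.0448  0.0975] keeper x~ 0.48449174308718457
[0.51389257 0.17878783]
now [ 0.4942 -0.0416  0.2015] yaw -5.81 toolz [ 0.  0. -1.] F [ 0.34  0.12 -0.36] w 0.0192 grip 59.2 t 11.9
[0.6, -0.5, 8.2, 0.0, 0.0, -0.0]
[0.6, -0.5, 8.2, 0.0, 0.0, -0.0]
-
```

Emit:
{"method": "carry_out", "body": {"series": [1.2,-0.9,10,0,0,0,-0.8,0,0,10,0,0,0,-0.8,0,0,5,0,0,0,-0.8,0,0,2,0,0,0,-0.8,0,0,1,0,0,0,-0.8,0,0,1,0,0,0,-0.8,0,0,1,0,0,0,-0.8,0,0,1,0,0,0,-0.8]}}

```text
time_s: 12.9
eef_pos: [0.4935, -0.0404, 0.1706]
tool_rot: [0.0, 0.742, 0.67, 0.0]
contact_force: [-0.2, 0.2, -2.1]
gripper_width: 0.019
grip_force: 59.2
```

Emit:
{"method": "carry_out", "body": {"series": [0,0,0,0,0,0,-0.8,0,0,0,0,0,0,-0.8,0,0,0.5,0,0,0,-0.8,0,0,0.5,0,0,0,-0.8,0,0,0.5,0,0,0,-0.8,0,0,0.5,0,0,0,-0.8,0,0,0,0,0,0,-0.8,0,0,0,0,0,0,-0.8]}}

```text
time_s: 13.9
eef_pos: [0.4934, -0.0404, 0.1685]
tool_rot: [-0.0, 0.742, 0.67, 0.0]
contact_force: [0.1, 0.6, -0.6]
gripper_width: 0.0192
grip_force: 59.2
```

Emit:
{"method": "carry_out", "body": {"series": [0,0,1.5,0,0,0,-0.8,0,0,1.5,0,0,0,-0.8,0,0,1,0,0,0,-0.8,0,-1,0,0,0,0,-0.8,0,-1,0,0,0,0,-0.8,0,-1,0,0,0,0,-0.8,0,-1,0,0,0,0,-0.8,0,0,0,0,0,0,-0.8]}}

```text
time_s: 14.9
eef_pos: [0.4898, -0.04, 0.1647]
tool_rot: [0.0, 0.742, 0.67, 0.0]
contact_force: [1.3, -0.5, -0.8]
gripper_width: 0.0189
grip_force: 59.0
```

Emit:
{"method": "carry_out", "body": {"series": [0,-1,0,0,0,0,-0.8,0,-1,0,0,0,0,-0.8,0,-1,0,0,0,0,-0.8,0,-0.5,0,0,0,0,-0.8,0,0,0,0,0,0,-0.8,0,0,0,0,0,0,-0.8,0,0,0,0,0,0,-0.8,0,0,0,0,0,0,-0.8]}}

```text
time_s: 15.9
eef_pos: [0.4859, -0.0396, 0.1645]
tool_rot: [-0.0, 0.742, 0.67, -0.0]
contact_force: [0.8, -0.3, -0.3]
gripper_width: 0.0195
grip_force: 59.1
```

Emit:
{"method": "carry_out", "body": {"series": [0,0,2,0,0,0,-0.8,0,0,2,0,0,0,-0.8,0,0,2,0,0,0,-0.8,0,0,2,0,0,0,-0.8,0,0,1.5,0,0,0,-0.8,0,0,1,0,0,0,-0.8,0,0,0.5,0,0,0,-0.8,0,0,0,0,0,0,-0.8]}}

```text
time_s: 16.9
eef_pos: [0.4859, -0.0396, 0.1534]
tool_rot: [-0.0, 0.742, 0.67, 0.0]
contact_force: [2.1, -0.1, -1.3]
gripper_width: 0.0195
grip_force: 59.2
```

```bash
python3 -c "
from h import *
plan([])"
```

```text
now [ 0.4859 -0.0396  0.1534] yaw -5.81 toolz [ 0.  0. -1.] F [ 2.11 -0.12 -1.29] w 0.0195 grip 59.2 t 16.9
```

No upward force with the foot about 3 mm below the keeper's top, so the pin is in the hole. I continue down.

Emit:
{"method": "carry_out", "body": {"series": [0,0,1,0,0,0,-0.8,0,0,1,0,0,0,-0.8,0,0,1,0,0,0,-0.8,0,0,1,0,0,0,-0.8,0,0,1,0,0,0,-0.8,0,0,1,0,0,0,-0.8,0,0,1,0,0,0,-0.8,0,0,0,0,0,0,-0.8]}}

```text
time_s: 17.9
eef_pos: [0.4859, -0.0396, 0.1463]
tool_rot: [-0.0, 0.742, 0.67, -0.0]
contact_force: [1.7, -1.0, -2.0]
gripper_width: 0.0192
grip_force: 59.2
```

Emit:
{"method": "carry_out", "body": {"series": [0,0,1,0,0,0,-0.8,0,0,1,0,0,0,-0.8,0,0,1,0,0,0,-0.8,0,0,1,0,0,0,-0.8,0,0,1,0,0,0,-0.8,0,0,1,0,0,0,-0.8,0,0,1,0,0,0,-0.8,0,0,0,0,0,0,-0.8]}}

```text
time_s: 18.9
eef_pos: [0.4859, -0.0396, 0.1394]
tool_rot: [-0.0, 0.742, 0.67, 0.0]
contact_force: [2.0, -0.9, -0.8]
gripper_width: 0.0193
grip_force: 59.2
```

Emit:
{"method": "carry_out", "body": {"series": [0,0,1.5,0,0,0,-0.8,0,0,1.5,0,0,0,-0.8,0,0,1.5,0,0,0,-0.8,0,0,1.5,0,0,0,-0.8,0,0,1.5,0,0,0,-0.8,0,0,1.5,0,0,0,-0.8,0,0,1,0,0,0,-0.8,0,0,0,0,0,0,-0.8]}}

```text
time_s: 19.9
eef_pos: [0.4859, -0.0396, 0.1293]
tool_rot: [0.0, 0.742, 0.67, -0.0]
contact_force: [1.2, 0.2, -2.3]
gripper_width: 0.0195
grip_force: 59.3
```

Emit:
{"method": "carry_out", "body": {"series": [0,0,0.5,0,0,0,-0.8,0,0,0.5,0,0,0,-0.8,0,0,0.5,0,0,0,-0.8,0,0,0.3,0,0,0,-0.8,0,0,0,0,0,0,-0.8,0,0,0,0,0,0,-0.8,0,0,0,0,0,0,-0.8,0,0,0,0,0,0,-0.8]}}

```text
time_s: 20.9
eef_pos: [0.4859, -0.0396, 0.1277]
tool_rot: [-0.0, 0.742, 0.67, 0.0]
contact_force: [0.8, 0.7, -1.1]
gripper_width: 0.019
grip_force: 59.3
```

Emit:
{"method": "carry_out", "body": {"series": [0,0,0.4,0,0,0,-0.8,0,0,0,0,0,0,-0.4,0,0,0,0,0,0,0,0,0,0,0,0,0,0.2,0,0,0,0,0,0,0.2,0,0,-10,0,0,0,0.2,0,0,-40,0,0,0,0.2,0,0,-50,0,0,0,0.2]}}

```text
time_s: 21.9
eef_pos: [0.4852, -0.0397, 0.2283]
tool_rot: [-0.0, 0.742, 0.67, -0.001]
contact_force: [0.9, 0.7, 1.1]
gripper_width: 0.051
grip_force: 0.0
```

Emit:
{"method": "carry_out", "body": {"series": [0,0,0,0,0,0,0.2,0,0,0,0,0,0,0.2,0,0,0,0,0,0,0.2,0,0,0,0,0,0,0.2,0,0,0,0,0,0,0.2,0,0,0,0,0,0,0.2,0,0,0,0,0,0,0.2,0,0,0,0,0,0,0.2]}}

```text
time_s: 22.9
eef_pos: [0.4859, -0.0396, 0.2273]
tool_rot: [-0.0, 0.742, 0.67, 0.0]
contact_force: [-0.3, 0.0, 0.3]
gripper_width: 0.0511
grip_force: 0.0
```

```bash
python3 - <<'E'
from h import *
plan([])
b=cap('side'); w=cap('wrist')
for c in(w,b):
    P=cloud(c); m=(P[...,2]>.13)&(P[...,2]<.168)&(np.hypot(P[...,0]-.486,P[...,1]+.04)<.02); q=P[m]
    print(m.sum(),np.percentile(q,[5,50,98],axis=0).round(4).tolist())
A=cv2.resize(b['img'][165:285,190:320,::-1],(433,400),interpolation=cv2.INTER_CUBIC)
B=cv2.resize(w['img'][:,80:560,::-1],(360,360)); o=np.zeros((400,793,3),np.uint8);o[:,:433]=A;o[:360,433:]=B;cv2.imwrite('pics/f1.png',o)
E
```

```text
now [ 0.4859 -0.0396  0.2273] yaw -5.82 toolz [ 0.  0. -1.] F [-0.33  0.04  0.34] w 0.0511 grip 0.0 t 22.9
1447 [[0.4775, -0.0468, 0.1365], [0.4863, -0.0351, 0.1593], [0.4957, -0.0283, 0.1609]]
241 [[0.4769, -0.0507, 0.1319], [0.4829, -0.0469, 0.1515], [0.4958, -0.0308, 0.1633]]
```

View pics/f1.png

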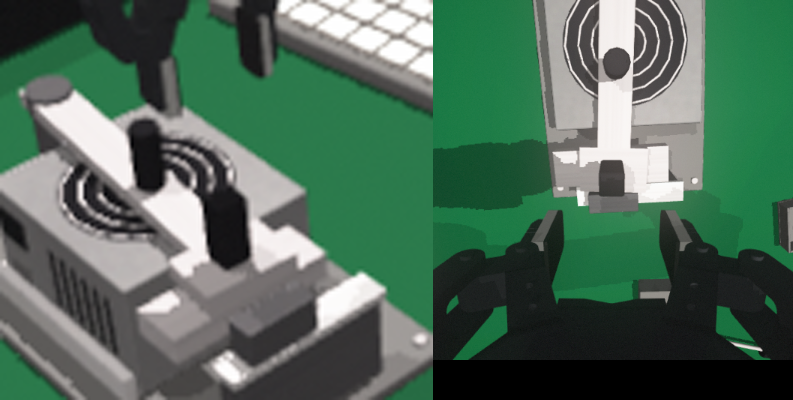

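The picture shows the pin's grip upright and flush on the bar, at about (228,230) in the left panel. Its top measures about 0.160 m and the gripper is clear, so I'm handing in.

```bash
python3 -c "
from cell import env
print(env.finish_job())"
```

```text
the job is handed in; nothing more can be done
None
```

The bar is swung across, the long pin is through the eye and the keeper's hole with its grip flush on the bar, the gripper is clear, and I've handed the job in at about 23 s; no verdict was returned.

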